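# Load the bench kiln with test tiles and leave it venting

## Robot

A 6-joint arm with a two-finger parallel gripper is mounted at the origin on the work surface. World frame = base frame: x ahead of the robot, y to its left, z up, the work surface at z = 0. Lengths are in m, angles in rad, forces in N, time in s.
With the tool pointing down it reaches from about 0.325 to 0.9 m from the base axis. Payload 6.1 kg.
Tool frame: the origin (TCP) lies midway between the tips of the shut fingers; the grasp point (between the pads) lies 19 mm behind it; z points along the fingers, y is the line along which they close (so a half turn about z gives the same grasp; the last joint's range is limited). The gripper opens to 85 mm and grips with 20 to 120 N. Pads are 22 mm wide; open, the fingers measure 114 mm over their backs; the gripper's body (76 mm by 85 mm) begins 54 mm behind the grasp point. The pads swing forward as they close: fully open they stand 13 mm farther back than shut.
Start: joints at [-1.453, 0.22, 1.526, -0, 1.395, -0.126], TCP at [0.151, -0.607, 0.231] pointing down, gripper open.
Joint ranges: [-2.98, 2.98], [-0.91, 2.08], [0.09, 2.57], [-1.24, 4.39], [0.2, 2.65], [-2.68, 2.68]. Speed limits (rad/s): [2.57, 2.57, 3.01, 3.14, 3.14, 3.14].

## Interface

Orientations are given as [roll, pitch, yaw] about the fixed x, y, z axes, in that order (R = Rz(yaw) Ry(pitch) Rx(roll)).
In Python, from plant import movep, move_l, set_joints, gripper_to, hold, inverse_kinematics, observe, get_image, get_calibration, Unreachable, job_done gives the robot as it stands. Calls block until the motion is done:
- movep(position, orientation): joint-space move of the TCP to a pose.
- move_l(position, feed=0.15, rotation=None, max_force=None): straight line of the TCP; rotation=None keeps the orientation; feed is the mean speed in m/s. With max_force (N) it stops when the force on the tool has changed by that much, and returns True; else False.
- set_joints(angles): joint-space move.
- gripper_to(opening, f_grip=None): finger opening in m; f_grip is the grip in N (None keeps the last); returns when the fingers have stopped.
- hold(seconds).
- inverse_kinematics(position, orientation): joint angles nearest the present ones, or None.
- observe(): the state.
- get_image(name): name is "scene" or "top"; returns (picture, depth): 384x512x3 uint8, red, green, blue; 384x512 float32, m along the optical axis (not along the pixel's ray), 0 where there is no reading.
- get_calibration(name): a dict with "intrinsics" (3x3 intrinsics, pixels), "world_from_camera" (4x4, takes a point from camera to world coordinates). Camera axes: x right, y down, z forward; pixel columns grow to the right and rows downward; lengths in m; the calibration is good to about 2 mm. A picture is of the moment at which its call begins. get_calibration takes no time and is no camera call.
A pose or a line that the arm cannot do raises Unreachable and nothing moves.
- job_done(): hands the job in; it is judged then, once.
The state is a dict: "time_s": time; "q": joint angles; "joint_velocities": joint speeds; "joint_torque": joint torques, N m; "eef_pos": TCP position; "tcp_rot": TCP orientation; "ft_force": force on the tool from outside, world axes, zero at the start; "torque": the same for the moment, N m; "opening": finger opening in m; "grasp_force": force on a finger pad.
Only numpy, scipy, OpenCV 4.12 (cv2) and the standard library are available. Lean on these libraries where they do the work, as an engineer would, in place of code of your own. Each camera call takes 0.05 s, during which the arm holds its last target. There are 200 camera calls.

## Task

Get the bench kiln ready to warm up the test tiles: raise its lid until it stands upright, then lay every terracotta tile from the ware board flat on the kiln's white floor, none resting on another or on the rim. Push the vent slide fully back to its rear stop (at any time), and once all the tiles are in and flat, lower the lid and leave it ajar, open 30 degrees. Leave the cup on the board and all the other things where they stand.

Things in the scene. Friction and masses are not known exactly. Their poses are not given: they have to be found in the camera images.
- kiln: low steel bench kiln, fixed, base 220 (x) x 290 (y) mm. Origin under its centre, on the table; x points from its front (handle side) to its rear, y left, z up. Its flat white floor, 60 mm above the origin, is 200 (x) x 270 (y) mm, inside a rim 10 mm wide, 8 mm high. On its right is a flue box, 200 (x) x 110 (y) x 60 mm high, centred at y = -200 mm, with the vent slide on top
- lid (a joint): lid angle: 0 shut (flat), 1.571 upright (90 degrees), end of travel 1.95. The stiff hinge stays where it is left (6 to 10 N at the handle). The lid, 0.8 kg, is a shallow inverted tray 220 x 290 x 45 mm, hinged along the rear edge of the base; its front rises as it opens
- lid_hinge (a point): middle of the lid's hinge axis (which runs along the kiln's y), at kiln x = 110, y = 0, z = 70 mm; its axes are the kiln's
- lid_grip (a point): grip point of the lid's wooden handle, a block sticking straight out of the middle of the lid's front edge, 58 long x 24 wide (along y) x 18 mm thick. With the lid shut the point is 250 mm in front of the hinge axis, 12 mm above it and 30 mm out from the lid's front face. Its axes turn with the lid: x from handle to hinge, y along the hinge, z out of the lid's top
- vent (a joint): position of the vent slide along the kiln's x, in m: 0 is shut (at the front), 0.096 fully open against the rear stop; rubs with about 2.5 N
- vent_knob (a point): top centre of the vent slide's upright wooden knob, a block 24 x 24 mm and 42 mm tall standing on the slide plate; it is 65 mm to the right of the lid's side and 110 mm above the table
- board: ware board on which the tiles wait, 270 (x) x 280 (y) x 10 mm, fixed; origin under its centre
- tile1: terracotta test tile, a plain flat slab 80 x 45 x 12 mm (x, y, z), 90 g; origin at the centre of the slab, x along its 80 mm side, z through its thickness; may be absent
- tile2: terracotta test tile, a plain flat slab 80 x 45 x 12 mm (x, y, z), 90 g; origin at the centre of the slab, x along its 80 mm side, z through its thickness; may be absent
- tile3: terracotta test tile, a plain flat slab 80 x 45 x 12 mm (x, y, z), 90 g; origin at the centre of the slab, x along its 80 mm side, z through its thickness; may be absent
- tile4: terracotta test tile, a plain flat slab 80 x 45 x 12 mm (x, y, z), 90 g; origin at the centre of the slab, x along its 80 mm side, z through its thickness; may be absent
- tile5: terracotta test tile, a plain flat slab 80 x 45 x 12 mm (x, y, z), 90 g; origin at the centre of the slab, x along its 80 mm side, z through its thickness; may be absent
- testcup: small terracotta cup, 52 mm across, 45 mm high, on the ware board: a bystander; origin under its centre
- mug: white mug, 80 mm across, 90 mm high: a bystander
- bowl: blue bowl, 130 mm across, 60 mm high: a bystander
- brush: brush lying flat: a bystander
- modelling_tool: flat wooden modelling tool lying on the table: a bystander
Not all that is in view belongs to the job. What is shaped like the tile4 but blue is not meant.

How it is judged:
By the outcome, as a careful person would: the job done as asked, in the order asked, and still so for the second after the job is handed in, with the robot touching nothing.
Of tile1, tile2, tile3, tile4, tile5 only 3 to 5 are there at a start; the rules pass over those that are not, and their reading is None.
At some moment in a run one of tile1, tile2, tile3, tile4, tile5 may be knocked a few centimetres aside while the robot is not near it.
Once in a run the grip may slacken for a moment while it holds something.
It also fails if it takes over 210 s, if anything falls off the work surface, if the arm or the gripper's body presses on something with over 40 N, if the wrist force passes 120 N, or if a joint passes its speed limit or range.

## Working session

There is one attempt and no reset: what is moved stays moved. The work goes in short steps, each a Python script; the robot and the scene stay as the last script left them, time stands still between calls to the robot, and variables do not carry over. Pictures are saved under pics/ and viewed, at most 14 in all, crops included, and the job is handed in when it is done.

```bash
ls; mkdir -p pics
python3 - <<'E'
from plant import *
import cv2
for n in("scene","top"):
    p,d=get_image(n); cv2.imwrite(f"pics/{n}0.png",p[:,:,::-1]); c=get_calibration(n); print(n,c["intrinsics"],c["world_from_camera"])
    import numpy as np; np.savez(f"{n}0.npz",p=p,d=d)
print(observe())
E
```

```text
pics
scene [[388.15843835   0.         253.61703809]
 [  0.         388.15843835 190.57219026]
 [  0.           0.           1.        ]] [[-0.88880583  0.31655018 -0.33139129  0.87944392]
 [ 0.45789666  0.64312849 -0.61377227  0.73560729]
 [ 0.01883746 -0.69726733 -0.71656362  0.9373872 ]
 [ 0.          0.          0.          1.        ]]
top [[365.30658927   0.         251.30509998]
 [  0.         365.30658927 186.40202473]
 [  0.           0.           1.        ]] [[-0.02557465 -0.99872386  0.0435498   0.41954742]
 [-0.99957984  0.02495355 -0.01474643  0.00673848]
 [ 0.01364089 -0.04390864 -0.99894242  1.52151982]
 [ 0.          0.          0.          1.        ]]
{'time_s': 0.1, 'q': array([-1.45309221e+00,  2.21151655e-01,  1.52750448e+00, -1.62472690e-05,
        1.39470109e+00, -1.26065813e-01]), 'joint_velocities': array([ 0.00091338, -0.00019198, -0.00076069, -0.00054755, -0.0004239 ,
       -0.00103596]), 'joint_torque': array([-6.53625666e-04, -4.98243213e+01, -3.90546620e+01, -3.22031956e-04,
        5.76595528e-03,  6.62990985e-06]), 'eef_pos': array([ 0.15079862, -0.6059698 ,  0.2303018 ]), 'tcp_rot': array([-3.13984007e+00, -2.05999615e-04,  2.43772615e-01]), 'ft_force': array([ 0.56173425,  0.6530986 , -0.23670805]), 'torque': array([0.03267325, 0.01123198, 0.02082888]), 'grasp_force': 0.0, 'opening': 0.08563137819700131}
```

View pics/scene0.png

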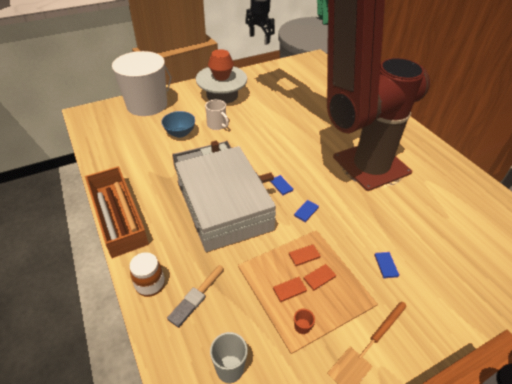

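View pics/top0.png

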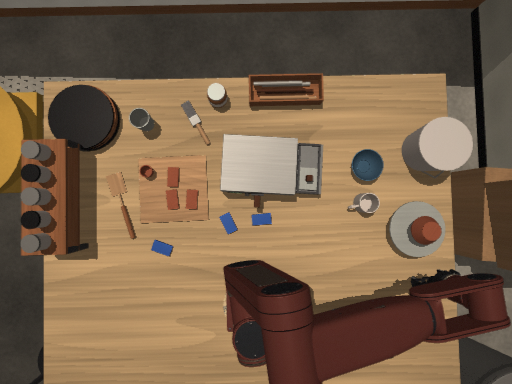

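Scene: kiln with the shut lid in top view at (260,165), its handle at (258,200), flue box with knob at (309,178). Three terracotta tiles lie on the board at (173,177), (172,199) and (192,199), with the cup at (147,171). The three blue slabs are decoys.

```bash
cat > h.py <<'E'
import numpy as np, cv2
from plant import *
def cloud(n,d):
    c=get_calibration(n);K=c["intrinsics"];T=c["world_from_camera"]
    v,u=np.mgrid[:d.shape[0],:d.shape[1]]
    P=np.stack([(u-K[0,2])/K[0,0]*d,(v-K[1,2])/K[1,1]*d,d],-1)
    return P@T[:3,:3].T+T[:3,3]
def ray(n,uv):
    c=get_calibration(n);K=c["intrinsics"];T=c["world_from_camera"]
    r=T[:3,:3]@np.array([(uv[0]-K[0,2])/K[0,0],(uv[1]-K[1,2])/K[1,1],1]);return T[:3,3],r
def onto(n,uv,z):
    o,r=ray(n,uv);return o+r*(z-o[2])/r[2]
def cross(u1,u2):
    a,r=ray("top",u1);b,s=ray("scene",u2)
    t=np.linalg.lstsq(np.stack([r,-s],1),b-a,rcond=None)[0]
    p,q=a+r*t[0],b+s*t[1];return (p+q)/2,np.linalg.norm(p-q)
def red(p):
    h=cv2.cvtColor(p,cv2.COLOR_RGB2HSV)
    return (((h[...,0]<9)|(h[...,0]>174))&(h[...,1]>140)&(h[...,2]>60)).astype(np.uint8)
def blobs(m,lo=40,hi=900):
    n,l,s,c=cv2.connectedComponentsWithStats(m)
    out=[]
    for i in range(1,n):
        if lo<=s[i,4]<=hi:
            k=cv2.findContours((l==i).astype(np.uint8),cv2.RETR_EXTERNAL,cv2.CHAIN_APPROX_NONE)[0][0]
            out.append((c[i],s[i,4],k))
    return out
def rectw(n,k,z):
    "world min-area rectangle of a contour seen at height z (mm precision)"
    q=np.array([onto(n,x[0],z)[:2] for x in k],np.float32)*1000
    (c,(w,h),a)=cv2.minAreaRect(q)
    if w<h: w,h,a=h,w,a+90
    return np.array(c)/1000,w,h,(a+90)%180-90
E
cat > m.py <<'E'
from h import *
im={n:np.load(n+"0.npz") for n in("top","scene")}
C={n:cloud(n,im[n]["d"]) for n in im}
for n in im:
    p,P=im[n]["p"],C[n]
    print(n)
    for c,a,k in blobs(red(p)):
        m=np.zeros(p.shape[:2],np.uint8);cv2.drawContours(m,[k],-1,1,-1);z=np.median(P[m>0],0)
        if .3<z[0]<1 and -.5<z[1]<.6: print(" red",c.round(1),a,z.round(4),rectw(n,k,z[2]))
    X,Y,Z=P[...,0],P[...,1],P[...,2]
    s=(X>.3)&(X<.8)&(Y>-.3)&(Y<.15)
    print(" hist",[(round(e,3),int(h)) for h,e in zip(*np.histogram(Z[s],np.arange(.02,.16,.006)))])
    m=(s&(Z>.095)&(Z<.14)).astype(np.uint8)
    for c,a,k in blobs(m,20,20000):
        l=np.zeros(m.shape,np.uint8);cv2.drawContours(l,[k],-1,1,-1);z=np.median(P[l>0],0)
        q=P[(l>0)&(m>0)];print(" high",c.round(1),a,z.round(4),rectw(n,k,z[2]),cv2.minAreaRect((q[:,:2]*1000).astype(np.float32)))
    m=(s&(Z>.055)&(Z<.073)).astype(np.uint8)
    for c,a,k in blobs(m,20,20000): 
        l=np.zeros(m.shape,np.uint8);cv2.drawContours(l,[k],-1,1,-1);z=np.median(P[(l>0)&(m>0)],0); print(" mid",c.round(1),a,z.round(4),rectw(n,k,z[2]))
t=im["top"]["p"][130:215,210:330,::-1]; cv2.imwrite("pics/kiln0.png",cv2.resize(t,None,fx=6,fy=6,interpolation=cv2.INTER_NEAREST))
s=im["scene"]["p"][130:260,160:310,::-1]; cv2.imwrite("pics/kilns0.png",cv2.resize(s,None,fx=4,fy=4,interpolation=cv2.INTER_NEAREST))
E
python3 m.py
```

```text
top
 red [146.5 171.2] 93 [0.5567 0.4119 0.0231] (array([0.5608689 , 0.41437704]), 49.12353515625, 45.21127700805664, 88.6146240234375)
 red [172.7 176.5] 191 [0.5354 0.3049 0.0226] (array([0.53358228, 0.30460104]), 78.33462524414062, 40.928646087646484, -0.9619979858398438)
 red [172.  199.2] 196 [0.4412 0.3103 0.0228] (array([0.44094067, 0.31005804]), 76.25847625732422, 42.43602752685547, 6.212800025939941)
 red [191.5 198.8] 195 [0.4396 0.2297 0.0222] (array([0.43977432, 0.23106941]), 75.30590057373047, 42.786991119384766, -5.1714935302734375)
 hist [(np.float64(0.02), 6), (np.float64(0.026), 6), (np.float64(0.032), 6), (np.float64(0.038), 11), (np.float64(0.044), 8), (np.float64(0.05), 36), (np.float64(0.056), 301), (np.float64(0.062), 463), (np.float64(0.068), 369), (np.float64(0.074), 58), (np.float64(0.08), 9), (np.float64(0.086), 15), (np.float64(0.092), 63), (np.float64(0.098), 53), (np.float64(0.104), 45), (np.float64(0.11), 1015), (np.float64(0.116), 2678), (np.float64(0.122), 534), (np.float64(0.128), 6), (np.float64(0.134), 0), (np.float64(0.14), 0), (np.float64(0.146), 
[... 1883 characters left out ...]
698638916), 0.9504649639129639)
 high [223.5 188.5] 5410 [ 0.576  -0.013   0.1157] (array([ 0.56147345, -0.03072504]), 306.8370666503906, 242.46112060546875, 85.51883697509766) ((554.8558959960938, -37.35850524902344), (293.814208984375, 248.9312744140625), 85.30756378173828)
 mid [223.7 145.3] 87 [ 0.4681 -0.2526  0.066 ] (array([ 0.46981854, -0.25612866]), 44.6531982421875, 41.2593879699707, 82.70281219482422)
 mid [191.7 153.1] 343 [ 0.5836 -0.2706  0.0617] (array([ 0.58053937, -0.26903406]), 138.1421356201172, 48.077213287353516, -5.0115203857421875)
 mid [235.7 228.6] 310 [0.5928 0.1028 0.0641] (array([0.59126917, 0.09879959]), 234.88064575195312, 66.40415954589844, -19.838768005371094)
```

View pics/kiln0.png

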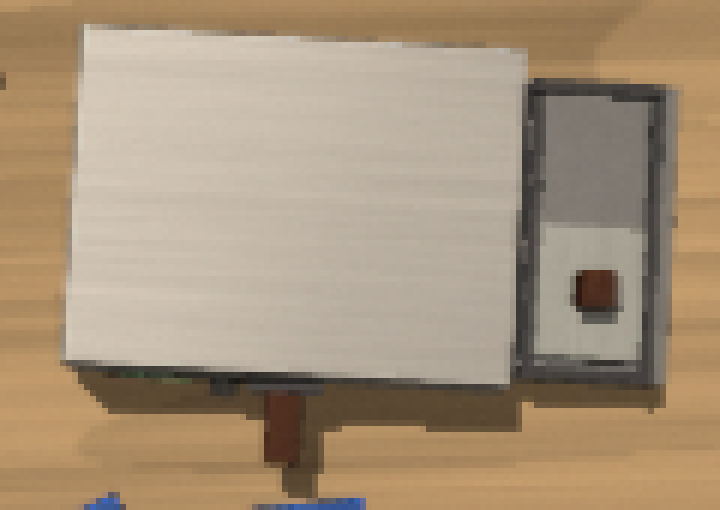

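View pics/kilns0.png

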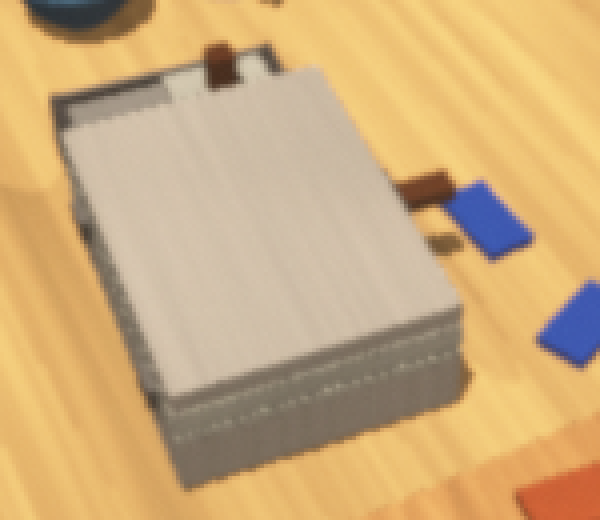

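The crops show the lid's corners, in crop pixels, at (82,26), (527,50), (510,385) and (65,362), the handle at (283,430), and the knob at (597,290), well forward. Next I'll fix the kiln pose from the corners and check reachability along the lid arc.

```bash
cat > k.py <<'E'
from h import *
from scipy.spatial.transform import Rotation as Ro
tp=np.array([(82,26),(527,50),(510,385),(65,362)])/6-.5+[210,130]   # rear-left, rear-right, front-right, front-left
Q=np.array([onto("top",u,.1155) for u in tp])
kx=(Q[0]+Q[1]-Q[2]-Q[3])/2; ky=(Q[0]+Q[3]-Q[1]-Q[2])/2
psi=np.mean([np.arctan2(kx[1],kx[0]),np.arctan2(-ky[0],ky[1])])
C=np.append(Q[:,:2].mean(0),0)
Rk=Ro.from_euler('z',psi).as_matrix()
W=lambda x,y,z: C+Rk@[x,y,z]
def tool(th,flip=1):  # tilt th forward from straight down, fingers closing along kiln y
    z=np.array([np.sin(th),0,-np.cos(th)]);y=np.array([0,flip,0.]);x=np.cross(y,z)
    return Ro.from_matrix(Rk@np.stack([x,y,z],1)).as_euler('xyz')
def tcp(phi,th,depth=.019,s=0.):  # TCP with the grasp point on lid_grip at lid angle phi; s: backed off along tool
    g=[.110-.250*np.cos(phi)+.012*np.sin(phi),0,.070+.250*np.sin(phi)+.012*np.cos(phi)]
    return W(*(np.array(g)+(depth-s)*np.array([np.sin(th),0,-np.cos(th)])))
E
python3 - <<'E'
from k import *
print(Q.round(4),np.linalg.norm(kx),np.linalg.norm(ky),np.degrees(psi),C)
# two-view checks
sp=np.array([(68,132),(320,70),(462,306),(170,395)])/4-.5+[160,130]
for a,b in zip([tp[1],tp[2],tp[3],tp[0]],[sp[0],sp[1],sp[2],sp[3]]): print("corner",*cross(a,b))
print("knob",cross([309.3,177.6],np.array([222,46])/4-.5+[160,130]),"handle end",cross(np.array((281,465))/6-.5+[210,130],np.array((450,180))/4-.5+[160,130]),"pred",W(-.168,0,.085))
print("tiles",cross([172.7,176.5],[289.2,289.3]),cross([172,199.2],[319,277.5]))
for f in(1,-1):
  for ph in range(0,91,15):
    r=np.radians(ph);ok=[th for th in range(-60,91,15) if inverse_kinematics(tcp(r,np.radians(th)),tool(np.radians(th),f)) is not None and inverse_kinematics(tcp(r,np.radians(th),s=.08),tool(np.radians(th),f)) is not None]
    print(f,ph,ok)
E
```

```text
[[ 0.6873  0.0897  0.1155]
 [ 0.6651 -0.1975  0.1155]
 [ 0.4487 -0.1798  0.1155]
 [ 0.4706  0.1054  0.1155]] 0.21719660176873015 0.2870991379181745 -4.412288374667255 [ 0.56791039 -0.04553495  0.        ]
corner [ 0.66272155 -0.19688276  0.10813881] 0.007809765671811955
corner [ 0.44651389 -0.17968245  0.10641352] 0.005353242128540386
corner [0.46992171 0.10660348 0.10780546] 0.002305366769896576
corner [0.68790924 0.0904509  0.1088581 ] 0.0014726878024892802
knob (array([ 0.50834813, -0.23919269,  0.11065848]), np.float64(0.002808584578335394)) handle end (array([ 0.40038163, -0.03189771,  0.08567577]), np.float64(0.0008432021568147842)) pred [ 0.4004083  -0.03261023  0.085     ]
tiles (array([0.53386507, 0.30947311, 0.00729687]), np.float64(0.00212488410009739)) (array([0.44025559, 0.31420467, 0.00502335]), np.float64(0.001558937943766242))
1 0 [-60, -45, -30, -15, 0, 15]
1 15 [-60, -45, -30, -15, 0, 15, 30]
1 30 [-60, -45, -30, -15, 0, 15, 30]
1 45 [-60, -45, -30, -15, 0, 15, 30]
1 60 [-45, -30, -15, 0, 15, 30, 45]
1 75 [-45, -30, -15, 0, 15, 30, 45, 60]
1 90 [-30, -15, 0, 15, 30, 45, 60, 75, 90]
-1 0 [-60, -45, -30, -15, 0, 15]
-1 15 [-60, -45, -30, -15, 0, 15, 30]
-1 30 [-60, -45, -30, -15, 0, 15, 30]
-1 45 [-60, -45, -30, -15, 0, 15, 30]
-1 60 [-45, -30, -15, 0, 15, 30, 45]
-1 75 [-45, -30, -15, 0, 15, 30, 45, 60]
-1 90 [-30, -15, 0, 15, 30, 45, 60, 75, 90]<sys>:0: UserWarning: Gimbal lock detected. Setting third angle to zero since it is not possible to uniquely determine all angles.
```

Kiln pose: centre (0.568,-0.046), yaw -4.4°. The measured handle end agrees with the prediction to 1 mm, and the knob height measures 0.1107. I'll push the vent first, then go to the handle.

```bash
cat > a1.py <<'E'
from k import *
q0=observe()["q"][5]
best=min((1,-1),key=lambda f:abs(inverse_kinematics(W(-.09,-.21,.2),tool(0,f))[5]))
print("flip",best)
kn=Rk.T@(np.array([.5092,-.239,0])-C); print("knob kiln",kn)
gripper_to(0.0,60)
x0=kn[0]-.012-.011-.02
movep(W(x0,kn[1],.20),tool(0,best)); move_l(W(x0,kn[1],.087))
print(move_l(W(kn[0]+.13,kn[1],.087),feed=.05,max_force=10))
p=observe()["eef_pos"]; print("stop at kiln",Rk.T@(p-C),observe()["ft_force"],observe()["time_s"])
move_l(p+Rk@[-.02,0,0]); move_l(p+Rk@[-.02,0,.11])
gripper_to(.05)
f=best; th=np.radians(15)
print(inverse_kinematics(tcp(0,th,s=.1),tool(th,f)))
movep(tcp(0,th,s=.12),tool(th,f))
p,d=get_image("top");cv2.imwrite("pics/v1.png",cv2.resize(p[120:230,190:340,::-1],None,fx=4,fy=4))
for c,a,k in blobs(red(p),10): 
    w=onto("top",c,.11)
    if .4<w[0]<.7 and -.32<w[1]<0: print(c,a,w,Rk.T@(w-C))
print(observe()["time_s"])
E
python3 a1.py
```

```text
flip -1
knob kiln [-0.04365257 -0.19740843  0.        ]
True
stop at kiln [ 0.0230799  -0.19737971  0.08628778] [-1.01652682  0.87802943 -0.07537138] 5.625
[-0.32862761 -0.52295721  2.34114949  0.07350039  1.07062836  1.29211352]
8.4
```

View pics/v1.png

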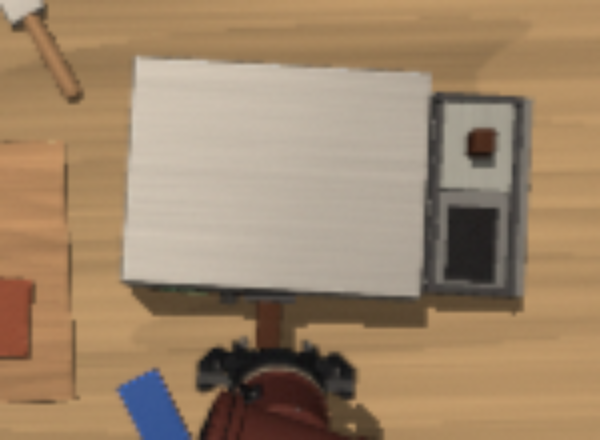

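The vent plate is now at the rear end with the knob at crop (481,142), the opening is exposed, and the gripper hovers over the handle at (268,320). Now the lid.

```bash
cat > lid.py <<'E'
from k import *
f=-1; rad=np.radians
def g(phi,th,s=0.):
    v=np.array([-np.cos(phi),0,np.sin(phi)])*.006   # grip 6 mm further out
    return tcp(phi,th,s=s)+Rk@v
def swing(p0,p1,t0,step=6.,feed=.12):
    n=int(round(abs(p1-p0)/step))
    for i in range(1,n+1):
        ph=p0+(p1-p0)*i/n; th=t0-(ph-p0)
        move_l(g(rad(ph),rad(th)),feed=feed,rotation=tool(rad(th),f))
    o=observe();print("swing",p0,p1,"F",o["ft_force"].round(1),"open",round(o["opening"],4),"t",o["time_s"])
def lidangle():
    p,d=get_image("scene"); P=cloud("scene",d); K=(P-C)@Rk
    x,y,z=K[...,0],K[...,1],K[...,2]
    h=cv2.cvtColor(p,cv2.COLOR_RGB2HSV)
    m=(abs(y)<.13)&(x>-.12)&(x<.3)&(z>.09)&(z<.42)&(h[...,1]<70)&(d>0)
    return m,K,p
E
python3 - <<'E'
from lid import *
w=onto("top",np.array([481,142])/4-.5+[190,120],.11);print("knob",Rk.T@(w-C))
th=rad(15)
move_l(g(0,th)); gripper_to(.01,70); o=observe(); print(o["opening"],o["grasp_force"],o["ft_force"])
swing(0,12,15); swing(12,48,3)
gripper_to(.05); p=g(rad(48),rad(-33),s=.07); move_l(p); print(observe()["time_s"])
a,d=get_image("scene");cv2.imwrite("pics/l1.png",a[60:300,100:420,::-1])
E
```

```text
knob [ 0.04498926 -0.19618469  0.11      ]
0.023121802191491708 70.59002459049225 [ 5.58023656 25.27962194  1.25572729]
swing 0 12 F [ 3.6 19.3  1.8] open 0.0231 t 10.425
swing 12 48 F [ 7.5 14.6 -1.5] open 0.0229 t 12.625
13.6167
```

View pics/l1.png

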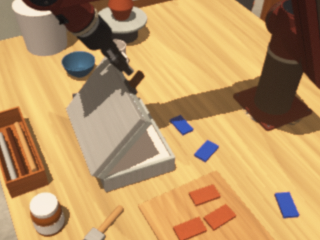

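The lid stands about half open in picture l1, with the gripper clear at its handle (crop 135,80). Next: regrasp at a new tilt and continue to upright.

Run:
```python
from lid import *
import lid,k
k.C+=Rk@[0,.0015,0]   # handle pushed the tool to +y
ph=48; 
# step clear along the handle direction before re-tilting
out=np.array([-np.cos(rad(ph)),0,np.sin(rad(ph))])
move_l(g(rad(ph),rad(-33),s=.07)+Rk@(out*.08))
movep(g(rad(ph),rad(28),s=.10),tool(rad(28),f)); move_l(g(rad(ph),rad(28)))
gripper_to(.01,70); o=observe(); print(o["opening"],o["grasp_force"],o["ft_force"])
swing(48,90,28)
gripper_to(.05); move_l(g(rad(90),rad(-14),s=.10))
print(observe()["time_s"])
m,K,p=lidangle()
cv2.imwrite("pics/l2.png",p[0:300,60:420,::-1])
q=K[m&(K[...,2]>.13)]
c=q.mean(0);u,s,v=np.linalg.svd(q-c,full_matrices=False);print("n",len(q),"normal",v[2],"sd",s/np.sqrt(len(q)),"angle",np.degrees(np.arctan2(abs(v[2][0]),v[2][2]*np.sign(v[2][0]))))
for b in np.arange(.13,.34,.03): 
    t=q[(q[:,2]>b)&(q[:,2]<b+.03)]; print(round(b,2),len(t),np.percentile(t[:,0],[5,50,95]).round(4) if len(t) else 0)
```

```text
0.02328345291212711 69.66692090034485 [-2.5020294  12.31411706  4.0992123 ]
swing 48 90 F [3.5 5.9 0.7] open 0.0227 t 19.0667
20.2583
n 1349 normal [0.98940911 0.00286473 0.14512546] sd [0.0727913  0.0452026  0.01186491] angle 81.65542108891715
0.13 58 [0.1554 0.1559 0.1564]
0.16 58 [0.1561 0.1566 0.1571]
0.19 64 [0.1566 0.1572 0.1576]
0.22 71 [0.1571 0.1577 0.1584]
0.25 72 [0.1578 0.1583 0.1589]
0.28 993 [0.1173 0.1397 0.1573]
0.31 0 0
0.34 8 [0.1184 0.1202 0.1254]
```

View pics/l2.png

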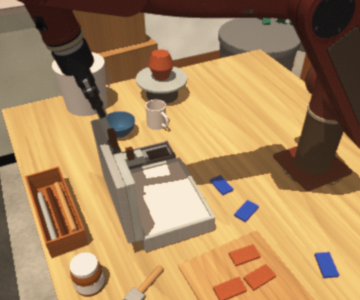

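The lid stands upright: its top face leans 1.2° past vertical over the floor, with the handle at crop (113,143). I'll re-push the vent to make sure, then measure the floor and the tiles.

```bash
cat > tiles.py <<'E'
from k import *
def tiles():
    p,d=get_image("top"); P=cloud("top",d); out=[]
    for c,a,k in blobs(red(p),100,400):
        w=onto("top",c,.022)
        if not(.3<w[0]<.75 and -.25<w[1]<.55): continue
        m=np.zeros(p.shape[:2],np.uint8);cv2.drawContours(m,[k],-1,1,-1)
        z=np.median(P[m>0][:,2]); r=rectw("top",k,z)
        if r[1]>68: out.append((r[0],r[3],z,r[1],r[2]))
    return out,p,P
E
python3 - <<'E'
from tiles import *
gripper_to(0.0,60)
movep(W(.045-.045,-.197,.22),tool(0,-1)); move_l(W(0,-.197,.087))
print(move_l(W(.13,-.197,.087),feed=.04,max_force=18))
p=observe()["eef_pos"]; print("stop at kiln",Rk.T@(p-C),observe()["ft_force"])
move_l(p+Rk@[-.02,0,0]); move_l(p+Rk@[-.02,0,.12])
gripper_to(.07)
movep([.42,.27,.25],tool(0,-1)); movep([.35,.12,.30],tool(0,-1))
t,p,P=tiles()
for x in t: print(x)
h=cv2.cvtColor(p,cv2.COLOR_RGB2HSV)
K=(P-C)@Rk
m=((h[...,2]>190)&(h[...,1]<50)&(K[...,2]<.1)&(abs(K[...,0])<.13)&(abs(K[...,1])<.16)).astype(np.uint8)
for c,a,k in blobs(m,300,9000): 
    l=m>0; r=rectw("top",k,np.median(K[l][:,2])); print("floor",c,a,"z",np.median(K[l][:,2]),r,Rk.T@(np.append(r[0],0)-C))
cv2.imwrite("pics/t1.png",cv2.resize(p[110:260,120:340,::-1],None,fx=3,fy=3))
print(observe()["time_s"])
E
```

```text
True
stop at kiln [ 0.02302066 -0.19686407  0.08635727] [-0.18742893 -0.47153015  0.22198011]
(array([0.53359198, 0.30462637]), -0.96209716796875, np.float64(0.02247284062841559), 78.34123992919922, 40.93213653564453)
(array([0.4409003 , 0.31068359]), 6.145753383636475, np.float64(0.022144768366361367), 76.27203369140625, 42.43526840209961)
(array([0.43959256, 0.23054611]), -5.099708557128906, np.float64(0.02281496562424523), 75.50291442871094, 41.93600845336914)
(array([0.37805246, 0.11801491]), 88.50921630859375, np.float64(0.6658095716560806), 83.82284545898438, 34.86649703979492)
floor [257.53079507 170.25942516] 2679 z 0.0614794510866965 (array([ 0.55225018, -0.04399918]), 278.139892578125, 190.1708526611328, 80.85029602050781) [-0.01573195  0.00032644  0.        ]
28.7833
```

View pics/t1.png

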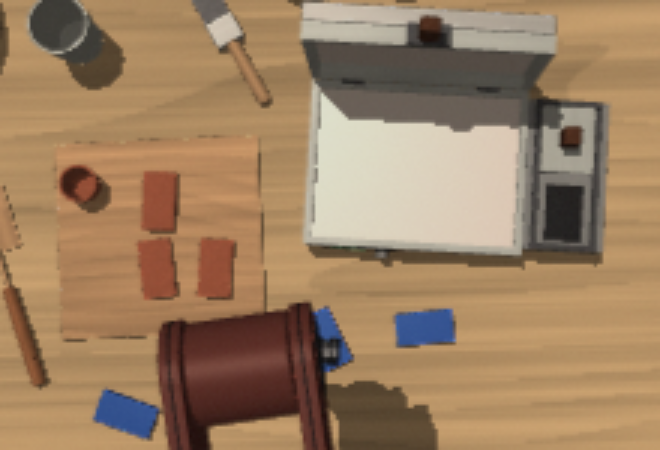

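The tiles haven't moved, the vent stop repeated at the same place with 18 N, and the white floor (crop centre 415,185) is free at z≈0.061. Picking the first tile.

```bash
cat > pp.py <<'E'
from tiles import *
def down(a):
    y=np.array([np.sin(a),-np.cos(a),0]);z=np.array([0,0,-1.])
    return Ro.from_matrix(np.stack([np.cross(y,z),y,z],1)).as_euler('xyz')
def st(s): 
    o=observe();print(s,"open",round(o["opening"],4),"Fg",round(o["grasp_force"],1),"z",o["eef_pos"][2].round(4),"t",round(o["time_s"],1));return o
def pick(xy,deg,zg=.011):
    a=np.radians(deg); gripper_to(.062,60)
    movep([*xy,.12],down(a)); move_l([*xy,zg+.03]); print("touch",move_l([*xy,zg],feed=.05,max_force=6))
    zz=observe()["eef_pos"][2]
    gripper_to(.03,60); o=st("gripped"); move_l([*xy,.16]); o=st("lifted")
    return (.040<o["opening"]<.050 and o["grasp_force"]>15), zz
def place(kx,ky,zz,top=.010,floor=.061):
    w=W(kx,ky,0); R=down(psi)
    movep([w[0],w[1],.17],R); o=st("over kiln")
    if o["opening"]<.040 or o["grasp_force"]<15: return False
    z=floor+zz-top
    move_l([w[0],w[1],z+.02]); print("touch",move_l([w[0],w[1],z-.003],feed=.03,max_force=5)); st("down")
    gripper_to(.062); move_l([w[0],w[1],.19]); return True
E
python3 - <<'E'
from pp import *
ok,zz=pick([.4396,.2305],-5.1)
if ok: print("placed",place(-.02,-.082,zz))
movep([.35,.12,.30],tool(0,-1))
t,p,P=tiles()
for x in t: print(x, Rk.T@(np.append(x[0],0)-C))
cv2.imwrite("pics/t2.png",cv2.resize(p[110:260,120:340,::-1],None,fx=3,fy=3))
E
```

```text
touch False
gripped open 0.0432 Fg 61.5 z 0.0119 t 31.7
lifted open 0.0433 Fg 61.0 z 0.1588 t 32.8
over kiln open 0.0431 Fg 61.0 z 0.1697 t 34.2
touch True
down open 0.0432 Fg 61.6 z 0.0619 t 35.6
placed True
(array([ 0.53936658, -0.12637058]), -1.6910934448242188, np.float64(0.07338296350490037), 75.93125915527344, 39.809539794921875) [-0.0222403  -0.08279201  0.        ]
(array([0.53155359, 0.30467377]), -0.9619979858398438, np.float64(0.022406704463704408), 74.25717163085938, 40.93389892578125) [-0.06319161  0.34637376  0.        ]
(array([0.44092206, 0.31035651]), 6.1449480056762695, np.float64(0.022518477465067743), 76.2528076171875, 42.9300651550293) [-0.15399173  0.34506712  0.        ]
```

View pics/t2.png

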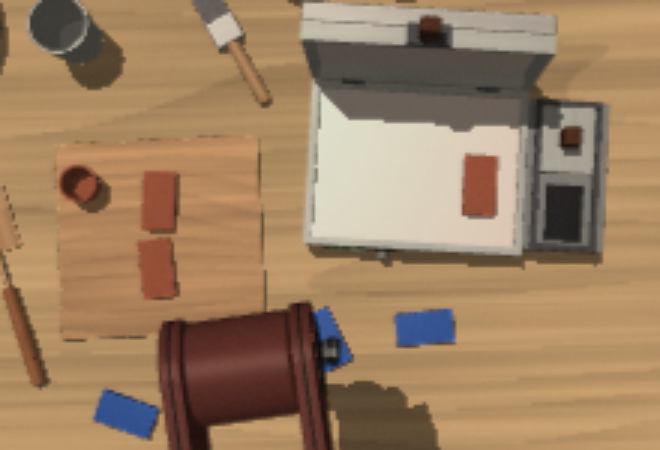

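The first tile is flat on the floor at crop (480,185), clear of the rim, and the other two are unmoved at (160,200) and (157,267). I'll do the remaining two, looking again before each pick.

```bash
cat > rest.py <<'E'
from pp import *
for slot in (0.,.082):
    t=[x for x in tiles()[0] if x[0][1]>.13 and x[2]<.035]
    if not t: print("none");break
    x=min(t,key=lambda x:x[0][0]); print("pick",x)
    ok,zz=pick(x[0],x[1])
    r=ok and place(-.02,slot,zz); print("placed",r)
    movep([.35,.12,.30],tool(0,-1))
    if not r: break
t,p,P=tiles()
for x in t: print(x, Rk.T@(np.append(x[0],0)-C))
cv2.imwrite("pics/t3.png",cv2.resize(p[110:260,120:340,::-1],None,fx=3,fy=3)); st("end")
E
python3 rest.py
```

```text
pick (array([0.44087531, 0.31057681]), 6.613711833953857, np.float64(0.02214589229765629), 76.39350891113281, 41.71966552734375)
touch False
gripped open 0.043 Fg 61.4 z 0.0119 t 41.3
lifted open 0.0428 Fg 60.9 z 0.1587 t 42.4
over kiln open 0.0428 Fg 60.9 z 0.1698 t 43.8
touch True
down open 0.0434 Fg 61.5 z 0.0619 t 45.2
placed True
pick (array([0.53153979, 0.30463748]), -0.96209716796875, np.float64(0.02258968704221842), 74.2480239868164, 40.92897033691406)
touch False
gripped open 0.043 Fg 61.4 z 0.012 t 50.8
lifted open 0.0428 Fg 61.0 z 0.1585 t 51.9
over kiln open 0.0433 Fg 61.0 z 0.1697 t 53.0
touch True
down open 0.0433 Fg 61.7 z 0.0739 t 54.1
placed True
(array([0.54466791, 0.01676929]), -1.4772872924804688, np.float64(0.07536272757002738), 95.50445556640625, 79.37351989746094) [-0.02796684  0.06033148  0.        ]
(array([ 0.53939038, -0.12639708]), -1.6910934448242188, np.float64(0.07309465961280281), 75.9463882446289, 39.81745147705078) [-0.02221453 -0.0828166   0.        ]
end open 0.0618 Fg 0.0 z 0.2992 t 56.4
```

View pics/t3.png

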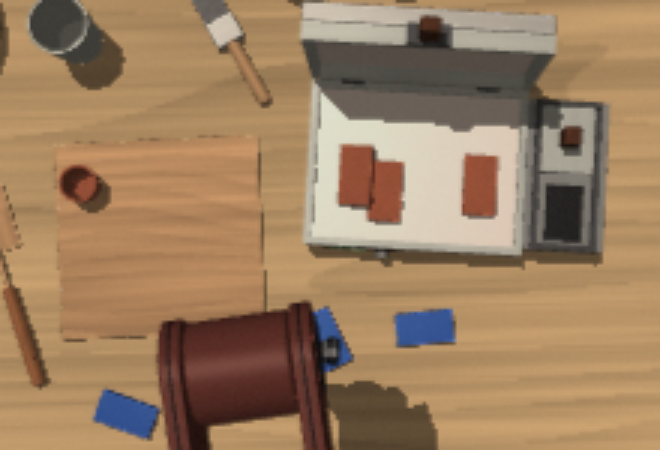

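Something moved the middle tile to crop (386,192), and the third tile, at (357,176), touched down 12 mm too high, so it may overlap. Checking heights.

Run:
```python
from pp import *
ps=[];
for i in range(6):
    p,d=get_image("top");ps.append(d)
P=cloud("top",np.median(ps,0)); K=(P-C)@Rk; m=red(p)
print(np.array([166,168,172,176,180]))
np.set_printoptions(linewidth=200)
for v in (162,166,170,174,178): print(v,[(int(1000*K[v,u,2]),int(1000*K[v,u,1]),int(m[v,u])) for u in range(230,258,2)])
s,d=get_image("scene");cv2.imwrite("pics/s3.png",cv2.resize(s[120:250,180:300,::-1],None,fx=5,fy=4.6,interpolation=cv2.INTER_CUBIC))
```

```text
[166 168 172 176 180]
162 [(58, 114, 0), (61, 106, 0), (73, 97, 1), (75, 89, 1), (77, 81, 1), (83, 73, 1), (84, 66, 1), (81, 58, 0), (61, 50, 0), (60, 42, 0), (60, 34, 0), (59, 26, 0), (65, 18, 0), (59, 10, 0)]
166 [(62, 113, 0), (63, 105, 0), (72, 97, 1), (75, 89, 1), (80, 81, 1), (80, 73, 1), (84, 65, 1), (80, 57, 1), (72, 49, 1), (71, 41, 1), (70, 33, 1), (73, 25, 1), (71, 17, 0), (61, 9, 0)]
170 [(61, 112, 0), (61, 104, 0), (72, 96, 1), (78, 88, 1), (79, 80, 1), (84, 72, 1), (82, 64, 1), (74, 56, 1), (72, 48, 1), (72, 40, 1), (70, 32, 1), (73, 24, 1), (60, 16, 0), (63, 8, 0)]
174 [(60, 111, 0), (62, 103, 0), (74, 95, 1), (76, 87, 1), (79, 79, 1), (80, 71, 1), (89, 63, 1), (73, 55, 1), (72, 47, 1), (72, 39, 1), (74, 31, 1), (73, 24, 1), (61, 15, 0), (59, 7, 0)]
178 [(62, 110, 0), (61, 103, 0), (65, 94, 0), (71, 86, 0), (77, 78, 0), (82, 70, 0), (87, 62, 0), (73, 54, 1), (72, 47, 1), (76, 39, 1), (73, 31, 1), (69, 23, 1), (60, 15, 0), (59, 7, 0)]
```

View pics/s3.png

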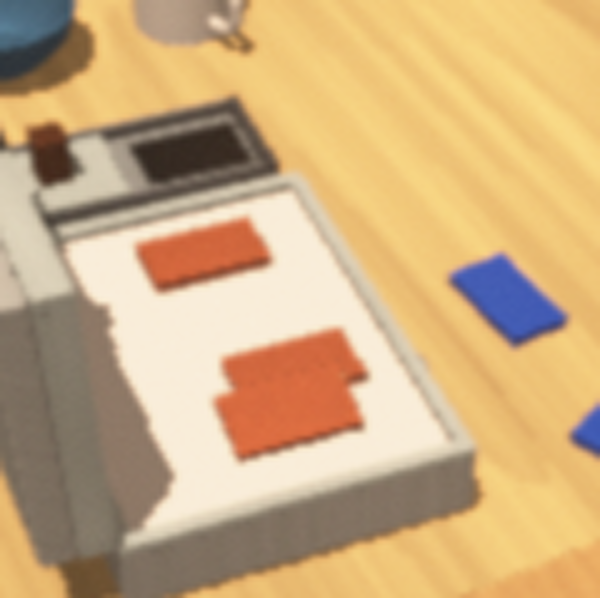

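The third tile's right edge rests on the middle tile's left edge (tops at 72→85 mm, tilted about 15°). The middle tile is flat. I'll nudge the tilted one left with closed fingers, just above the other's top, until it drops flat.

```bash
cat > nud.py <<'E'
from pp import *
import sys
a=onto("top",np.array([357,176])/3-.5+[120,110],.078); ka=Rk.T@(a-C); print("A",ka)
R=min((down(psi+np.pi/2),down(psi-np.pi/2)),key=lambda r:abs(inverse_kinematics(W(ka[0],.03,.15),r)[5]))
gripper_to(0.,60)
movep(W(ka[0],.025,.16),R); print(move_l(W(ka[0],.025,.0768),max_force=6)); st("low")
print(move_l(W(ka[0],.0625,.0768),feed=.03,max_force=8)); o=st("pushed");print(Rk.T@(o["eef_pos"]-C))
move_l(o["eef_pos"]+[0,0,.09]); movep([.35,.12,.30],tool(0,-1))
t,p,P=tiles(); K=(P-C)@Rk
for x in t: print(x, Rk.T@(np.append(x[0],0)-C))
for v in (162,170,178): print(v,[(int(1000*K[v,u,2]),int(1000*K[v,u,1])) for u in range(228,258,2)])
cv2.imwrite("pics/t4.png",cv2.resize(p[110:220,210:330,::-1],None,fx=4,fy=4));st("end")
E
python3 nud.py
```

```text
A [-0.01796745  0.0786944   0.078     ]Traceback (most recent call last):
  File "nud.py", line 4, in <module>
    R=min((down(psi+np.pi/2),down(psi-np.pi/2)),key=lambda r:abs(inverse_kinematics(W(ka[0],.03,.15),r)[5]))
  File "nud.py", line 4, in <lambda>
    R=min((down(psi+np.pi/2),down(psi-np.pi/2)),key=lambda r:abs(inverse_kinematics(W(ka[0],.03,.15),r)[5]))
                                                                 ~~~~~~~~~~~~~~~~~~~~~~~~~~~~~~~~~~~~~~^^^
TypeError: 'NoneType' object is not subscriptable
```

```bash
sed -i 's/^R=min.*/R=[r for r in (down(psi+np.pi\/2),down(psi-np.pi\/2)) if inverse_kinematics(W(ka[0],.03,.15),r) is not None][0]/' nud.py; python3 nud.py
```

```text
A [-0.01796745  0.0786944   0.078     ]
False
low open 0.0003 Fg 0.0 z 0.0776 t 59.7
False
pushed open 0.0001 Fg 0.0 z 0.0768 t 61.1
[-0.0179139   0.06237347  0.07682977]
(array([0.55751416, 0.04432159]), -1.3946609497070312, np.float64(0.07252389627555456), 71.8321304321289, 39.73908233642578) [-0.01727834  0.08879042  0.        ]
(array([ 0.53935199, -0.12636607]), -1.6911087036132812, np.float64(0.0734287037211876), 75.90711212158203, 39.808265686035156) [-0.02225519 -0.08278864  0.        ]
(array([ 0.53439923, -0.00282118]), -1.4772872924804688, np.float64(0.07308863601489479), 75.74178314208984, 39.75925827026367) [-0.03669794  0.04000907  0.        ]
162 [(58, 122), (65, 114), (72, 105), (71, 98), (74, 90), (71, 82), (74, 74), (75, 66), (60, 58), (57, 50), (54, 42), (58, 34), (64, 26), (60, 18), (60, 10)]
170 [(56, 120), (55, 113), (74, 104), (77, 96), (70, 88), (72, 80), (70, 72), (60, 64), (77, 56), (79, 48), (73, 40), (76, 32), (72, 24), (63, 16), (63, 8)]
178 [(58, 119), (60, 111), (57, 103), (63, 94), (69, 86), (68, 78), (68, 70), (58, 63), (75, 54), (67, 47), (70, 39), (75, 31), (74, 23), (62, 15), (65, 7)]
end open -0.0 Fg 0.0 z 0.2995 t 63.5
```

View pics/t4.png

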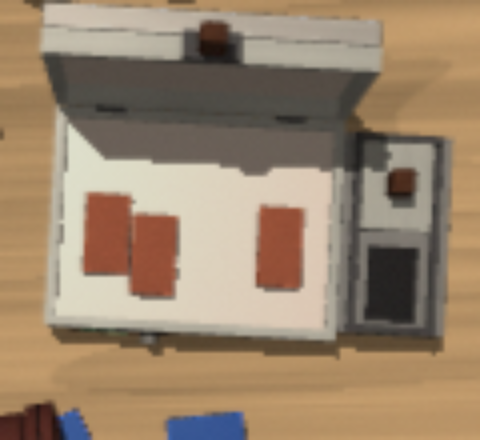

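All three tiles now lie flat (tops at 72–75 mm) and apart, at crop (107,234), (155,255) and (281,248), clear of the rim. Now I'll lower the lid to 30°.

```bash
cat > low.py <<'E'
from lid import *
import k
k.C+=Rk@[0,.0025,0]
gripper_to(.05,70)
move_l([.40,.05,.50]); movep(g(rad(91),rad(-30),s=.14),tool(rad(-30),f)); move_l(g(rad(91),rad(-30)))
gripper_to(.01,70); o=observe(); print(o["opening"],o["grasp_force"],o["ft_force"])
swing(91,60,-30); swing(60,30,1)
E
cat > ang.py <<'E'
from lid import *
def ang():
    m,K,p=lidangle()
    q=K[m&(abs(K[...,1])<.12)&(K[...,0]>-.07)&(K[...,0]<.05)&(K[...,2]>.10)]
    for _ in range(4):
        A=np.c_[q[:,:2],np.ones(len(q))]; s=np.linalg.lstsq(A,q[:,2],rcond=None)[0]; r=q[:,2]-A@s
        q=q[abs(r)<max(.004,1.5*np.std(r))]
    print("lid angle",np.degrees(np.arctan(-s[0])),"n",len(q),"sd",np.std(r),"top z over hinge*cos",(s[0]*.11+s[2]-.07)*np.cos(np.arctan(s[0])))
    return p
E
python3 - <<'E'
import low
from ang import *
gripper_to(.05); move_l(g(rad(30),rad(31),s=.09))
p=ang(); cv2.imwrite("pics/f1.png",p[:,:,::-1]); print(observe()["time_s"])
E
```

```text
Traceback (most recent call last):
  File "low.py", line 5, in <module>
    move_l([.40,.05,.50]); movep(g(rad(91),rad(-30),s=.14),tool(rad(-30),f)); move_l(g(rad(91),rad(-30)))
                           ~~~~~^^^^^^^^^^^^^^^^^^^^^^^^^^^^^^^^^^^^^^^^^^^^
plant.Unreachable: the arm cannot take that pose within its joint ranges
```

```bash
sed -i 's/s=.14/s=.08/' low.py
python3 - <<'E'
import low
from ang import *
gripper_to(.05); move_l(g(rad(30),rad(31),s=.09))
p=ang(); cv2.imwrite("pics/f1.png",p[:,:,::-1]); print(observe()["time_s"])
E
```

```text
Traceback (most recent call last):
  File "low.py", line 5, in <module>
    move_l([.40,.05,.50]); movep(g(rad(91),rad(-30),s=.08),tool(rad(-30),f)); move_l(g(rad(91),rad(-30)))
                           ~~~~~^^^^^^^^^^^^^^^^^^^^^^^^^^^^^^^^^^^^^^^^^^^^
plant.Unreachable: the arm cannot take that pose within its joint ranges
```

```bash
cat > low.py <<'E'
from lid import *
import k
k.C+=Rk@[0,.0025,0]
gripper_to(.05,70)
movep(g(rad(91),rad(-15),s=.09),tool(rad(-15),f)); move_l(g(rad(91),rad(-15)))
gripper_to(.01,70); o=observe(); print(o["opening"],o["grasp_force"],o["ft_force"])
swing(91,49,-15)
gripper_to(.05); move_l(g(rad(49),rad(27),s=.10))
movep(g(rad(49),rad(0),s=.10),tool(0,f)); move_l(g(rad(49),0))
gripper_to(.01,70); o=observe(); print(o["opening"],o["grasp_force"],o["ft_force"])
swing(49,30,0)
E
python3 - <<'E'
import low
from ang import *
gripper_to(.05); move_l(g(rad(30),rad(19),s=.09))
p=ang(); cv2.imwrite("pics/f1.png",p[:,:,::-1]); print(observe()["time_s"])
E
```

```text
0.023239153505104203 72.22655296325684 [0.65486134 3.18733515 6.43035269]
swing 91 49 F [-17.6  13.7  19.1] open 0.0229 t 71.2417
0.023073072293944296 69.66857671737671 [-1.6801469   5.93825636  4.62611364]
swing 49 30 F [-6.4  7.3 -0.4] open 0.0228 t 75.3583
lid angle 29.569875113078375 n 2499 sd 0.0015633020413278642 top z over hinge*cos 0.04387222454203708
76.5333
```

View pics/f1.png

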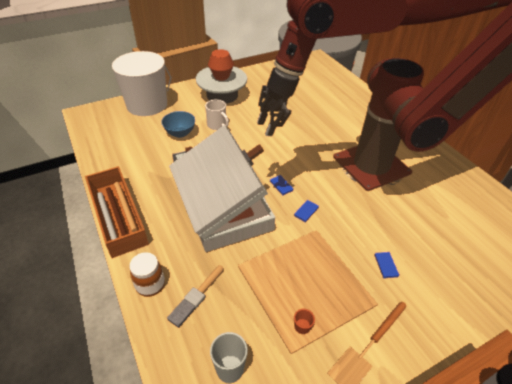

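The lid stands ajar at 29.6° with a tile visible under it at (242,213). The board holds only the cup, and the bystanders are unmoved. Backing off and handing in.

Run:
```python
from ang import *
p=observe()["eef_pos"]; move_l(p+[-.03,0,.10]); hold(.5); ang()
print(job_done(),observe()["time_s"])
```

```text
lid angle 29.50292941018789 n 2448 sd 0.0015962860012599669 top z over hinge*cos 0.04402402102314132
the job is handed in; nothing more can be done
the job is handed in; nothing more can be done
```

The job is handed in: all three tiles on the board lie flat and apart on the kiln floor, the vent slide is against its rear stop, the lid is ajar at about 29.5° as measured, and the cup stayed on the board; the verdict was not shown.

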